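# Slip the red price card under the sprung clip of the display card board

### The arm

A 6-joint arm with a two-finger parallel gripper is mounted at the origin on the work surface. World frame = base frame: x ahead of the robot, y to its left, z up, the work surface at z = 0. Lengths are in m, angles in rad, forces in N, time in s.
With the tool pointing down it reaches from about 0.3 to 0.775 m from the base axis. Payload 14.6 kg.
Tool frame: the origin (TCP) lies on the centre line of the jaws, within the pads' length; the fingertips stand ctrl.tcp_to_tips ahead of it and the grasp point (between the pads) lies 2 mm behind it (ctrl.tcp_to_tips is the distance from the TCP to the fingertips, in m); z points along the fingers, y is the line along which they close (so a half turn about z gives the same grasp; the last joint's range is limited). The gripper opens to 94 mm and grips with 3 to 60 N. Pads are 16 mm wide; open, the fingers measure 119 mm over their backs; the gripper's body (75 mm by 177 mm) begins 78 mm behind the grasp point.
Start: joints at [-1.369, 0.3, 1.521, -0, 1.321, -0.067], TCP at [0.146, -0.53, 0.222] pointing down, gripper open.
Joint ranges: [-3.03, 3.03], [-0.79, 2.21], [0.23, 2.52], [-1.04, 4.18], [0, 3.07], [-2.55, 2.55]. Speed limits (rad/s): [2.22, 2.22, 2.57, 3.14, 3.14, 3.14].

### API

Orientations are given as [roll, pitch, yaw] about the fixed x, y, z axes, in that order (R = Rz(yaw) Ry(pitch) Rx(roll)).
In Python, from station import telemetry, viewer, hand_in, ctrl gives the robot as it stands.
- The arm moves only by the tool step_arm, never from a script. Its argument "plan" is a list of rows, each an object of numbers: "dx", "dy", "dz": the shift along the tool's x, y, z scaled (see below); "rx", "ry", "rz": the turn, a rotation vector about the tool's x, y, z scaled (see below); "claw": the closure, from 0 (fully open) to 1 (shut). In form: [{"dx": .., "dy": .., "dz": .., "rx": .., "ry": .., "rz": .., "claw": ..}, ...]. A call has 1 to 10 rows; each row shifts and turns the commanded pose from where the row before left it, along the tool's axes as they then stand; what a row does not reach is not made up. The controller multiplies each number of a shift by 0.1 m and each number of a turn by 90 degrees. A row lasts 1/10 s, in which the tool goes at most 50 mm and 8.59 degrees, less where a joint would pass 70% of its speed; a pose out of reach is approached as far as the arm can. A call with a number of a shift or a turn outside -1 to 1 is refused whole. A call with a gripper value outside its range is refused whole. The fingers move at their own pace and stop on an object; "grip_force" is the grip in N (left out, the last holds). Time passes only in rows, so rows that do not move let the fingers close. It gives the time, the measured TCP pose, the force, the opening and the grip force at its end, in the units of the state.
- telemetry.get_obs(): the state, without advancing time (a new reading comes with each control period).
- viewer.camera(name): name is "side" or "top" or "wrist"; returns a dict with "img" (480x640x3 uint8, red, green, blue), "z_map" (480x640 float32, m along the optical axis (not along the pixel's ray), 0 where there is no reading), "fx", "fy", "cx", "cy" (pixels), "dist" ([k1, k2, p1, p2, k3] as OpenCV has them; the pictures are not rectified), "R" (3x3) and "t" (3): a world point X has camera coordinates R X + t; the wrist camera has in their place "tool_from_camera" (4x4, takes a point from camera to tool coordinates, whose origin is the TCP and whose axes are the flange's). Camera axes: x right, y down, z forward; pixel columns grow to the right and rows downward; lengths in m; the calibration is good to about 2 mm. A picture is of the moment at which its call begins: read the wrist's pose just before it.
- hand_in(): hands the job in; it is judged then, once.
Trained networks look in a picture, given as the dict that the camera call returned (one of the last four; its "shot" number tells which), for a name from the list of things; names that differ only in an ending like _2 or _b are one class to them, and where a whole thing is asked for, a point or a joint stands for the part that bears it (a point fixed in the world has none). Each returns a list of dicts, best first, with "score" (0 to 1); they miss things now and then, are a little off and sometimes report something else, mostly with a low value. They report only what shows in the picture. A call takes as long as a camera call. They do not tell look-alikes from the thing itself.
- viewer.recognise(target, picture): "rect" ([left, top, right, bottom] in pixels, round what is visible of it).
The state is a dict: "time_s": time; "qpos": joint angles; "joint_vel": joint speeds; "tau": joint torques, N m; "ee_pos": TCP position; "eef_rot": TCP orientation; "force": force on the tool from outside, world axes, zero at the start; "moment": the same for the moment, N m; "grip_width": finger opening in m; "grip_force": force on a finger pad.
Only numpy, scipy, OpenCV 4.12 (cv2) and the standard library are available. Lean on these libraries where they do the work, as an engineer would, in place of code of your own. Each camera call takes 0.05 s, during which the arm holds its last target. There are 200 camera calls.

### The job

Take the red price card and slide it, cream end first, along the wooden card board and under the sprung steel clip until it is fully home against the stop behind the clip, then let go: it should lie flat on the board, face up, centred under the clip and square with the board, gripped by the clip. Let the card's own edge lift the clip: do not prise, lift or push the clip with the gripper. Leave the green card, the candle, the little house and the little tree where they are.

Things in the scene. Friction and masses are not known exactly. Their poses are not given: they have to be found in the camera images.
- card_board: Oak price-card board, 190 long (x) x 110 wide (y) x 15 mm thick, screwed flat to the table; it does not move; place and heading vary. Origin: centre of its underside. Its flat top (the deck) is 15 mm up. +x points from the open end, where cards enter, to the clip end; z up. The steel clip is centred across the +x end; nothing else stands above the deck by more than 1 mm.
- stop (a point): Foot of the card stop: a fixed steel upstand, 76 mm wide (y) and 6.5 mm high, under the clip's hinge; the point is the middle of its face at deck height, at x = +68 mm, y = 0, z = 15 mm on the board; same axes as the board. A card that is fully home has its cream end against this face.
- clip: Spring-hinged steel clip, 74 mm wide (y), 58 mm long, at most 12 mm above the deck when shut; shut, its axes are the board's. Origin: on the hinge line (along y), board x +72 mm, 8 mm above the deck. From there the jaw slopes down towards the open end to a rounded bend (point clip_bend), then a lip flares up to its front edge (point clip_lip). Do not touch it with the gripper.
- clip_bend (a point): Underside of the clip's bend, mid-width, board x +40 mm: the line that bears on a card. About 0.5 mm above the deck when shut, 5 mm with a card under it. The light spring presses it down with 1 to 3 N; pushing a card in along the deck takes roughly 3 to 12 N and the sloped lip then rides up over the card's edge.
- clip_lip (a point): Curled front edge of the clip's flared lip, mid-width: board x +18 mm, its underside about 9 mm above the deck when shut, so that a 5 mm card lying on the deck passes below it and meets the slope (about 20 degrees) between here and the bend.
- card_red: The red price card, loose, stiff foam board, 120 long (x) x 54 wide (y) x 5 mm thick, about 26 g (mass varies), lying printed face up on the table. Origin: centre of its underside; z up. Its +x end, 40 mm long, is plain cream: this end goes under the clip. The rest is red with a cream and red sweet on it. Its heading is within about 0.4 rad of world +x.
- card_red_head (a point): Middle of the red card's cream end edge, on the underside: 60 mm along +x from the card's origin; same axes as the card.
- card_green: The same card in green, lying on the table beside the red one (either may be the nearer to the board): leave it alone. Same size, origin and axes.
- candle: Candle jar with a wooden lid, 78 mm diameter, 83 mm tall, standing on the table left of the board. Origin: centre of its underside. Bystander.
- house: Little wooden gingerbread house with a white roof, 56 x 75 x 85 mm tall, beyond the cards. Origin: centre of its underside. Bystander.
- tree: Little green fir tree ornament with a brass ball on top, 60 mm diameter, 106 mm tall, beyond the cards. Origin: centre of its underside. Bystander.
There are look-alikes about, which are no part of the job. Leave any black or blue look-alike of the card_red alone.

How it is judged:
At the end, for the whole second after the job is handed in: Red card at rest flat on the deck (3 deg, 3 mm), face up, the clip raised and pressing on it; cream end within 4 mm of the stop, within 10 mm of the centre line, square within 0.10 rad. Green card, candle, house and tree within 30 mm of their starts (x of card_red_head in the frame of stop between -0.004 and 0.003 m and y of card_red_head in the frame of stop between -0.01 and 0.01 m and angle between the x axis of card_red and the x axis of card_board, either way round below 0.1 rad and z of card_red in the frame of card_board between 0.013 and 0.018 m and angle between card_red's own z axis and vertical below 0.05 rad and z of clip_bend in the frame of card_board above 0.0185 m and contact force between clip and card_red above 0.4 N and linear speed of card_red below 0.01 m/s and distance of each of card_green, candle, house, tree from where it was at the start of the episode below 0.03 m); the robot touches nothing.
It fails at once if the gripper or arm presses on the clip (over 2 N) (contact force between any of the fingers, the arm and clip above 2 N).
It fails at once if the green card, the candle, the house or the tree is moved by more than 30 mm (distance of any of card_green, candle, house, tree from where it was at the start of the episode above 0.03 m).
It fails at once if the candle, the house or the tree is tipped by more than 30 degrees (angle between any of candle, house, tree's own z axis and vertical above 0.52 rad).
It also fails if it takes over 45 s, if anything falls off the work surface, if the arm or the gripper's body presses on something with over 40 N, if the wrist force passes 120 N, or if a joint passes its speed limit or range.

## Working session

There is one attempt and no reset: what is moved stays moved. The work goes in short steps, Python scripts to look and compute and a tool call to move; the robot and the scene stay as the last step left them, time stands still between calls to the robot, and variables do not carry over. Pictures are saved under pics/ and viewed, at most 12 in all, crops included, and the job is handed in when it is done.

Besides the shell and the picture viewer there is one more tool, called by a JSON object that holds its "fn" and its "kwargs", one argument or row to a line. step_arm: Moves the arm, as the interface text tells. Shifts and turns lie within -1 to 1; 1 stands for 0.1 m of shift or 90 degrees of turn. Its arguments: {"type":"object","properties":{"plan":{"type":"array"},"grip_force":{"type":"number"}},"required":["plan"]}

```bash
mkdir -p pics; ls; python3 - <<'E'
from station import telemetry, viewer, ctrl
import cv2,numpy as np
print(telemetry.get_obs(), ctrl.tcp_to_tips)
for n in ["top","side"]:
    p=viewer.camera(n); cv2.imwrite(f"pics/{n}0.png",p["img"][:,:,::-1])
    print(n,p["fx"],p["cx"],p["cy"],p["dist"],p["R"],p["t"])
    for o in ["card_red","card_board","clip","card_green"]: print(o,viewer.recognise(o,p))
    np.save(f"pics/{n}0.npy",p,allow_pickle=True)
E
```

```text
pics
{'time_s': 0.0, 'qpos': array([-1.36856799e+00,  3.00445242e-01,  1.52158158e+00, -2.85320833e-06,
        1.32069593e+00, -6.65895279e-02]), 'joint_vel': array([-0.00107096, -0.00123743, -0.00029262, -0.0007049 , -0.00189182,
        0.00128675]), 'tau': array([-3.67568151e-03, -5.31814563e+01, -3.52741063e+01,  7.06866989e-02,
        2.43681466e-02, -1.27103090e-04]), 'ee_pos': array([ 0.14602875, -0.53000816,  0.22190029]), 'eef_rot': array([-3.14046487e+00, -7.24397727e-05,  2.68818535e-01]), 'force': array([ 0.2409613 ,  0.19777792, -0.06115607]), 'moment': array([ 0.015404  ,  0.05122372, -0.02504442]), 'grip_force': 0.0, 'grip_width': 0.09427427897270726} 0.017
top 520.9629214486574 311.3638804980798 237.9065302398481 [0.00479601 0.         0.         0.         0.        ] [[ 0.0244873  -0.99969105 -0.00426281]
 [-0.99196753 -0.02376834 -0.12423962]
 [ 0.12409992  0.00727086 -0.99224309]] [-0.05181252  0.53270261  1.28813634]
card_red [{'rect': [469.3, 329.5, 518.0, 361.0], 'score': 0.86}, {'rect': [471.3, 225.4, 510.5, 277.1], 'score': 0.62}, {'rect': [386.8, 289.4, 44
[... 279 characters left out ...]
side 483.3066817752713 319.82733886414 236.93642904554443 [-0.08734008  0.          0.          0.          0.        ] [[ 0.99725439 -0.07368498 -0.0073625 ]
 [-0.05541196 -0.6765785  -0.73428267]
 [ 0.0491243   0.73267459 -0.67880391]] [-0.53400409  0.02598909  1.48272169]
card_red [{'rect': [257.2, 296.2, 289.3, 337.4], 'score': 0.81}, {'rect': [207.3, 357.3, 245.8, 410.8], 'score': 0.76}, {'rect': [313.5, 307.6, 362.9, 336.3], 'score': 0.65}, {'rect': [302.1, 355.3, 349.9, 394.6], 'score': 0.63}]
card_board [{'rect': [315.7, 185.9, 375.6, 209.9], 'score': 0.61}]
clip [{'rect': [348.9, 186.9, 369.0, 203.7], 'score': 0.56}]
card_green [{'rect': [299.9, 248.3, 344.4, 270.9], 'score': 0.91}]
```

View pics/top0.png

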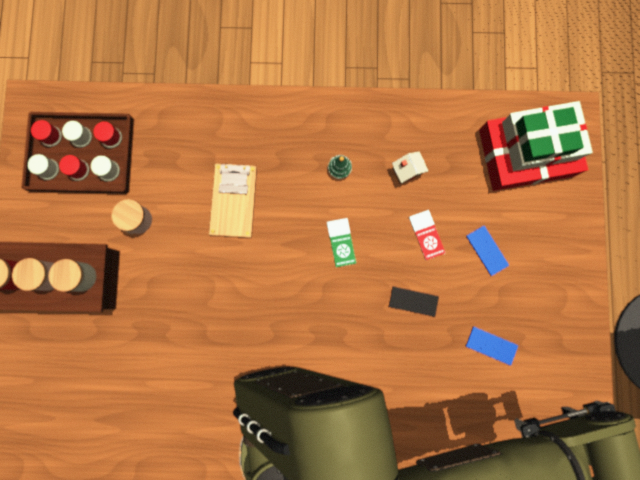

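View pics/side0.png

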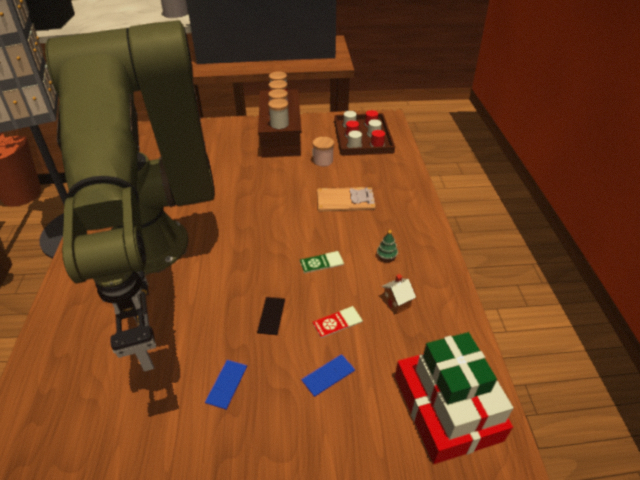

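The top view shows the red card at (426,234), the green one at (341,242), the board at (232,200) with its clip at the top, the candle at (128,217), the tree at (340,167) and the house at (409,167). The networks boxed the black and blue look-alikes as red cards too, so I'll find the red one by colour. Next I'll measure it and the board.

```bash
cat > h.py <<'E'
import cv2,numpy as np
def K(p): return np.array([[p["fx"],0,p["cx"]],[0,p["fy"],p["cy"]],[0,0,1]])
def plane(p,uv,z):
    R,t=np.array(p["R"]),np.array(p["t"])
    n=cv2.undistortPoints(np.float64(uv).reshape(-1,1,2),K(p),np.array(p["dist"]))[:,0]
    d=np.c_[n,np.ones(len(n))]@R; c=-R.T@t
    return c+d*((z-c[2])/d[:,2])[:,None]
def rect(p,mask,z):
    n,l,s,_=cv2.connectedComponentsWithStats(mask.astype(np.uint8))
    k=1+np.argmax(s[1:,4]); m=(l==k).astype(np.uint8)
    v,u=np.nonzero(m)
    w=plane(p,np.c_[u,v],z)[:,:2]
    (c,sz,a)=cv2.minAreaRect((w*1000).astype(np.float32))
    b=cv2.boxPoints((c,sz,a)); e=b[1]-b[0]; f=b[2]-b[1]
    L=e if np.linalg.norm(e)>np.linalg.norm(f) else f
    L=L*np.sign(L[0])
    return np.array(c)/1000,np.array(sz)/1000,np.arctan2(L[1],L[0]),w.mean(0),len(w)
E
python3 - <<'E'
from h import *
for n,rr,rb in [("top",(400,200,455,268),(195,150,270,250)),("side",(305,298,370,342),(308,180,385,216))]:
    p=np.load(f"pics/{n}0.npy",allow_pickle=True).item(); im=p["img"].astype(int); r,g,b=im[...,0],im[...,1],im[...,2]
    hsv=cv2.cvtColor(p["img"],cv2.COLOR_RGB2HSV)
    def roi(m,q): o=np.zeros_like(m); o[q[1]:q[3],q[0]:q[2]]=m[q[1]:q[3],q[0]:q[2]]; return o
    red=(r>130)&(g<70)&(b<80); cream=(g>150)&(b>110)
    print(n,"card",rect(p,roi(red|cream,rr),.005)); print("red part",rect(p,roi(red,rr),.005)[3],"cream",rect(p,roi(cream,rr),.005)[3])
    print("board",rect(p,roi((g>115)&(r>150) ,rb),.015))
    z=p["z_map"]; 
    for q in (rr,rb):
        v=(q[1]+q[3])//2;u=(q[0]+q[2])//2
        X=np.linalg.inv(K(p))@[u,v,1]*z[v,u]; print("depth pt",np.array(p["R"]).T@(X-p["t"]), im[v,u])
    cv2.imwrite(f"pics/c_{n}.png",np.hstack([cv2.resize(p["img"][q[1]:q[3],q[0]:q[2],::-1],(400,400*(q[3]-q[1])//(q[2]-q[0])))[:240] if n=="side" else cv2.resize(p["img"][q[1]:q[3],q[0]:q[2],::-1],(380,480)) for q in (rr,rb)])if n=="top" else p["img"])
E
```

```text
top card (array([ 0.5909126 , -0.32321005]), array([0.04435368, 0.058197  ]), np.float32(-1.2020968), array([ 0.59085645, -0.3232728 ]), 380)Traceback (most recent call last):
  File "<stdin>", line 7, in <module>
  File "h.py", line 10, in rect
    k=1+np.argmax(s[1:,4]); m=(l==k).astype(np.uint8)
        ~~~~~~~~~^^^^^^^^^
    return _wrapfunc(a, 'argmax', axis=axis, out=out, **kwds)
    return bound(*args, **kwds)
ValueError: attempt to get argmax of an empty sequence
```

```bash
python3 - <<'E'
from h import *
for n,rr,rb in [("top",(400,200,455,268),(195,150,270,250)),("side",(305,298,370,342),(308,180,385,216))]:
    p=np.load(f"pics/{n}0.npy",allow_pickle=True).item(); hsv=cv2.cvtColor(p["img"],cv2.COLOR_RGB2HSV)
    lab=cv2.cvtColor(p["img"],cv2.COLOR_RGB2LAB).astype(float)
    out=[]
    for nm,q,z in (("card",rr,.005),("board",rb,.015)):
        c=lab[q[1]:q[3],q[0]:q[2]]; border=np.r_[c[0],c[-1],c[:,0],c[:,-1]]
        d=np.linalg.norm(c-np.median(border,0),axis=2)
        d8=np.clip(d,0,255).astype(np.uint8); th,m=cv2.threshold(d8,0,1,cv2.THRESH_OTSU)
        if nm=="board": m&=(c[...,0]>np.median(border[:,0])+15).astype(np.uint8)
        M=np.zeros(lab.shape[:2],np.uint8); M[q[1]:q[3],q[0]:q[2]]=m
        M=cv2.morphologyEx(M,cv2.MORPH_CLOSE,np.ones((3,3)))
        print(n,nm,th,rect(p,M,z),"bg",np.median(border,0))
        if nm=="card":
            C=M&(lab[...,1]<lab[...,1][M>0].mean()-8); print("cream",rect(p,C,z))
        v=(q[1]+q[3])//2;u=(q[0]+q[2])//2
        X=np.linalg.inv(K(p))@[u,v,1]*p["z_map"][v,u]; print("depth pt",np.array(p["R"]).T@(X-p["t"]))
        a=p["img"][q[1]:q[3],q[0]:q[2],::-1].copy(); b=a.copy(); b[m==0]=0
        out.append(cv2.resize(np.vstack([a,b]),(380,560),interpolation=0))
    cv2.imwrite(f"pics/c_{n}.png",np.hstack(out))
E
```

```text
top card 53.0 (array([ 0.59092194, -0.3232442 ]), array([0.04271257, 0.05604227]), np.float32(-1.1975492), array([ 0.59068884, -0.32334864]), 350) bg [150. 153. 171.]Traceback (most recent call last):
  File "<stdin>", line 15, in <module>
  File "h.py", line 10, in rect
    k=1+np.argmax(s[1:,4]); m=(l==k).astype(np.uint8)
        ~~~~~~~~~^^^^^^^^^
    return _wrapfunc(a, 'argmax', axis=axis, out=out, **kwds)
    return bound(*args, **kwds)
ValueError: attempt to get argmax of an empty sequence
```

```bash
python3 - <<'E'
from h import *
for n,rr,rb in [("top",(400,200,455,268),(195,150,270,250)),("side",(305,298,370,342),(308,180,385,216))]:
    p=np.load(f"pics/{n}0.npy",allow_pickle=True).item()
    lab=cv2.cvtColor(p["img"],cv2.COLOR_RGB2LAB).astype(float)
    out=[]
    for nm,q,z in (("card",rr,.005),("board",rb,.015)):
        c=lab[q[1]:q[3],q[0]:q[2]]; border=np.r_[c[0],c[-1],c[:,0],c[:,-1]]; bg=np.median(border,0)
        d=np.linalg.norm((c-bg)*[.7,1,1],axis=2); m=((d>20)&(c[...,0]>bg[0]-55)).astype(np.uint8)
        if nm=="board": m=(c[...,0]>bg[0]+25).astype(np.uint8)
        M=np.zeros(lab.shape[:2],np.uint8); M[q[1]:q[3],q[0]:q[2]]=m
        M=cv2.morphologyEx(M,cv2.MORPH_CLOSE,np.ones((3,3)))
        print(n,nm,rect(p,M,z))
        if nm=="card":
            C=M*(lab[...,0]>bg[0]+40); print("cream",rect(p,C,z)[3])
        v=(q[1]+q[3])//2;u=(q[0]+q[2])//2
        X=np.linalg.inv(K(p))@[u,v,1]*p["z_map"][v,u]; print("depth pt",np.array(p["R"]).T@(X-p["t"]))
        a=p["img"][q[1]:q[3],q[0]:q[2],::-1].copy(); b=a.copy(); b[m==0]=0
        out.append(cv2.resize(np.vstack([a,b]),(380,560),interpolation=0))
    cv2.imwrite(f"pics/c_{n}.png",np.hstack(out))
E
```

```text
top card (array([ 0.55458911, -0.33755981]), array([0.12291637, 0.06017942]), np.float32(0.36545), array([ 0.55515938, -0.33665503]), 1030)
cream [ 0.59066983 -0.32352179]
depth pt [ 0.55404298 -0.33690045  0.00967538]
top board (array([0.63211816, 0.16841403]), array([0.10852771, 0.18837259]), np.float32(-0.037303343), array([0.63109242, 0.16840499]), 2975)
depth pt [0.63033674 0.16971743 0.01478674]
side card (array([ 0.55716882, -0.33629169]), array([0.12228828, 0.0609477 ]), np.float32(0.3690647), array([ 0.55775764, -0.3359904 ]), 812)
cream [ 0.59317378 -0.32259993]
depth pt [ 0.55581161 -0.33371856  0.00563256]
side board (array([0.63378625, 0.16729337]), array([0.11338902, 0.18730786]), np.float32(-0.030840367), array([0.63340386, 0.16586153]), 1150)
depth pt [0.6356284  0.16201595 0.01607385]
```

View pics/c_top.png

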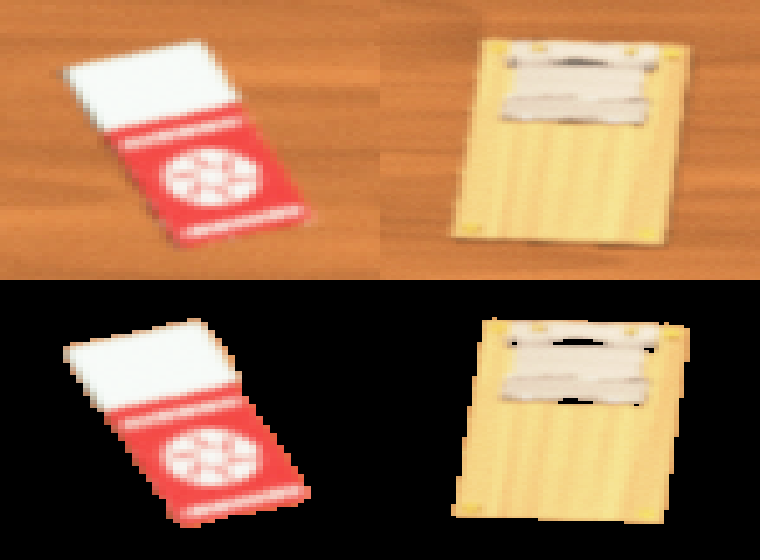

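The red card lies at about (0.556, -0.337) with heading 0.367 and size 122x60 mm, given as 120x54. The board is at (0.633, 0.168) with yaw about -0.035, its top at 15 mm. I'll move above the card.

{"fn": "step_arm", "kwargs": {
  "plan": [
    {"dx": 0.42,"dy": -0.075,"rz": -0.00625},
    {"dx": 0.42,"dy": -0.075,"rz": -0.00625},
    {"dx": 0.42,"dy": -0.075,"rz": -0.00625},
    {"dx": 0.42,"dy": -0.075,"rz": -0.00625},
    {"dx": 0.42,"dy": -0.075,"rz": -0.00625},
    {"dx": 0.42,"dy": -0.075,"rz": -0.00625},
    {"dx": 0.42,"dy": -0.075,"rz": -0.00625},
    {"dx": 0.42,"dy": -0.075,"rz": -0.00625},
    {"dx": 0.42,"dy": -0.075,"rz": -0.00625},
    {"dx": 0.42,"dy": -0.075,"rz": -0.00625}
  ]
}}

```text
$.plan[0]: bad value
```

```bash
cat >> h.py <<'E'
from scipy.spatial.transform import Rotation as Ro
def wrist(name):
    from station import telemetry, viewer
    o=telemetry.get_obs(); p=viewer.camera("wrist")
    T=np.eye(4); T[:3,:3]=Ro.from_euler("xyz",o["eef_rot"]).as_matrix(); T[:3,3]=o["ee_pos"]
    W=T@np.array(p["tool_from_camera"]); p["R"]=W[:3,:3].T; p["t"]=-W[:3,:3].T@W[:3,3]
    cv2.imwrite(f"pics/{name}.png",p["img"][:,:,::-1]); np.save(f"pics/{name}.npy",p,allow_pickle=True)
    print(o["time_s"],o["ee_pos"],o["eef_rot"],o["force"],o["grip_width"]); return o,p
def ray_px(p,X):
    return cv2.projectPoints(np.float64(X).reshape(-1,1,3),cv2.Rodrigues(p["R"])[0],p["t"],K(p),np.array(p["dist"]))[0][:,0]
E
python3 - <<'E'
from h import *
o,p=wrist("w1")
lab=cv2.cvtColor(p["img"],cv2.COLOR_RGB2LAB).astype(float); bg=np.median(lab.reshape(-1,3),0)
print(bg)
r,g,b=[p["img"][...,i].astype(int) for i in range(3)]
c,s=np.cos(.367),np.sin(.367)
M=(((r>150)&(g<g+1)&(g<90)&(b<95))|((g>190)&(b>170))).astype(np.uint8)
M=cv2.morphologyEx(M,cv2.MORPH_CLOSE,np.ones((5,5)))
print(rect(p,M,.005))
X=[[.556+c*a-s*d,-.337+s*a+c*d,.005] for a in(-.06,.06) for d in (-.027,.027)]
print(ray_px(p,X).round())
E
```

```text
0.5 [ 0.14604051 -0.53023165  0.22241778] [-3.14152150e+00  3.68707421e-06  2.68776268e-01] [ 0.00329659 -0.26499924 -0.50848984] 0.09433238074405295
[128. 146. 156.]
(array([ 0.14310593, -0.91582971]), array([0.00133672, 0.00547028]), np.float32(-1.3111825), array([ 0.14296465, -0.9155875 ]), 9)
[[ 272. -208.]
 [ 213. -200.]
 [ 256. -369.]
 [ 193. -359.]]
```

View pics/w1.png

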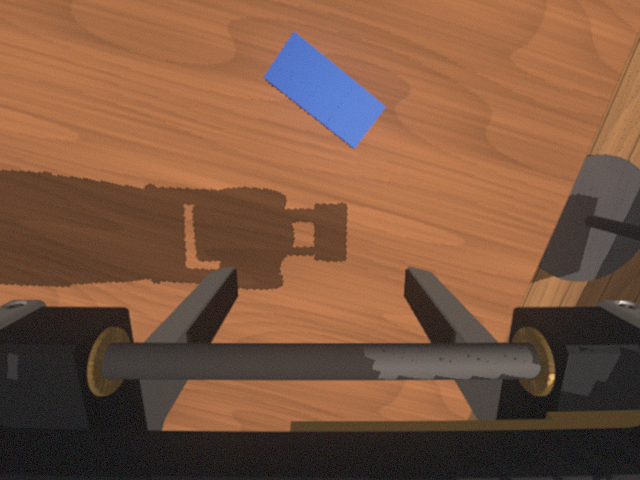

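The move was refused because every field is required. The picture is still from the start pose: a blue look-alike is ahead at (325,90), and the wrist camera sees ahead of the fingers. I'll stop a bit short of the card for a look.

{"fn": "step_arm", "kwargs": {
  "plan": [
    {"dx": 0.35,"dy": -0.075,"dz": 0,"rx": 0,"ry": 0,"rz": -0.0062,"claw": 0},
    {"dx": 0.35,"dy": -0.075,"dz": 0,"rx": 0,"ry": 0,"rz": -0.0062,"claw": 0},
    {"dx": 0.35,"dy": -0.075,"dz": 0,"rx": 0,"ry": 0,"rz": -0.0062,"claw": 0},
    {"dx": 0.35,"dy": -0.075,"dz": 0,"rx": 0,"ry": 0,"rz": -0.0062,"claw": 0},
    {"dx": 0.35,"dy": -0.075,"dz": 0,"rx": 0,"ry": 0,"rz": -0.0062,"claw": 0},
    {"dx": 0.35,"dy": -0.075,"dz": 0,"rx": 0,"ry": 0,"rz": -0.0062,"claw": 0},
    {"dx": 0.35,"dy": -0.075,"dz": 0,"rx": 0,"ry": 0,"rz": -0.0062,"claw": 0},
    {"dx": 0.35,"dy": -0.075,"dz": 0,"rx": 0,"ry": 0,"rz": -0.0062,"claw": 0},
    {"dx": 0,"dy": 0,"dz": 0,"rx": 0,"ry": 0,"rz": -0.012,"claw": 0},
    {"dx": 0,"dy": 0,"dz": 0,"rx": 0,"ry": 0,"rz": 0,"claw": 0}
  ],
  "grip_force": 25
}}

```text
time_s: 1.55
ee_pos: [0.3956, -0.3892, 0.2223]
eef_rot: [-3.141, 0.0, 0.367]
force: [-0.0, 1.5, -0.3]
grip_width: 0.0941
grip_force: 0.0
```

```bash
python3 - <<'E'
from h import *
o,p=wrist("w2")
r,g,b=[p["img"][...,i].astype(int) for i in range(3)]
M=(((r>130)&(g<90)&(b<95)&(r-g>80))|((g>190)&(b>170))).astype(np.uint8)
M=cv2.morphologyEx(M,cv2.MORPH_CLOSE,np.ones((5,5)))
c,s=np.cos(.367),np.sin(.367)
X=[[.556+c*a-s*d,-.337+s*a+c*d,.005] for a in(-.06,.06) for d in (-.027,.027)]
print(ray_px(p,X).round()); print(rect(p,M,.005))
E
```

```text
1.55 [ 0.39560698 -0.38919872  0.22233148] [-3.14142932e+00  2.09218096e-04  3.67450468e-01] [-0.04842766  1.53749645 -0.32959152] 0.09411209775525621
[[356. 117.]
 [305. 117.]
 [358. -11.]
 [304. -11.]]
(array([ 0.55079999, -0.33644513]), array([0.11120592, 0.0540087 ]), np.float32(0.35541517), array([ 0.55355894, -0.33547763]), 5981)
```

View pics/w2.png

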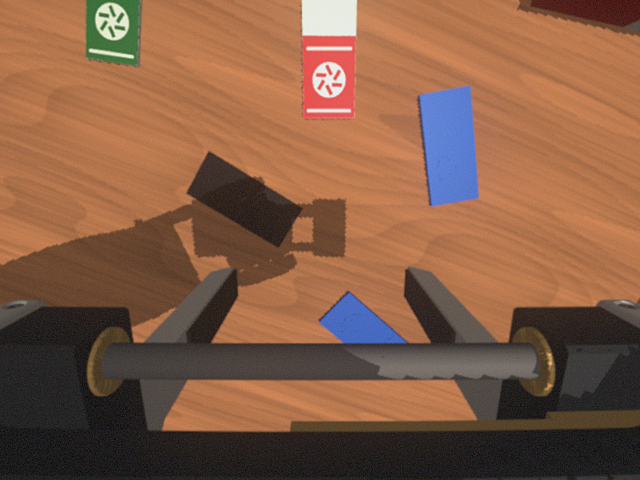

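The wrist view shows the red card's rear end at (329,118), square with the jaws, and the green card well clear at the left. The heading refines to 0.356. I'll go down over the grasp point, 35 mm from the rear edge.

{"fn": "step_arm", "kwargs": {
  "plan": [
    {"dx": 0.239,"dy": 0.01,"dz": 0.3,"rx": 0,"ry": 0,"rz": 0.0067,"claw": 0},
    {"dx": 0.239,"dy": 0.01,"dz": 0.3,"rx": 0,"ry": 0,"rz": 0,"claw": 0},
    {"dx": 0.239,"dy": 0.01,"dz": 0.3,"rx": 0,"ry": 0,"rz": 0,"claw": 0},
    {"dx": 0.239,"dy": 0.01,"dz": 0.3,"rx": 0,"ry": 0,"rz": 0,"claw": 0},
    {"dx": 0.239,"dy": 0.01,"dz": 0.3,"rx": 0,"ry": 0,"rz": 0,"claw": 0},
    {"dx": 0.239,"dy": 0.01,"dz": 0.3,"rx": 0,"ry": 0,"rz": 0,"claw": 0},
    {"dx": 0,"dy": 0,"dz": 0,"rx": 0,"ry": 0,"rz": 0,"claw": 0},
    {"dx": 0,"dy": 0,"dz": 0,"rx": 0,"ry": 0,"rz": 0,"claw": 0}
  ]
}}

```text
time_s: 2.4
ee_pos: [0.531, -0.3458, 0.0424]
eef_rot: [-3.141, 0.001, 0.354]
force: [1.1, -0.2, 0.4]
grip_width: 0.094
grip_force: 0.0
```

```bash
python3 - <<'E'
from h import *
o,p=wrist("w3")
r,g,b=[p["img"][...,i].astype(int) for i in range(3)]
M=(((r>120)&(g<90)&(b<95)&(r-g>80))|((g>190)&(b>170))).astype(np.uint8)
M=cv2.morphologyEx(M,cv2.MORPH_CLOSE,np.ones((5,5)))
print(rect(p,M,.005))
E
```

```text
2.4 [ 0.53100068 -0.34577911  0.04239002] [-3.14096745e+00  5.97229122e-04  3.54110950e-01] [ 1.12546035 -0.19071286  0.44186279] 0.09402562190936586
(array([ 0.55420697, -0.33558017]), array([0.11994373, 0.05418171]), np.float32(0.36794668), array([ 0.56230992, -0.33283177]), 15369)
```

View pics/w3.png

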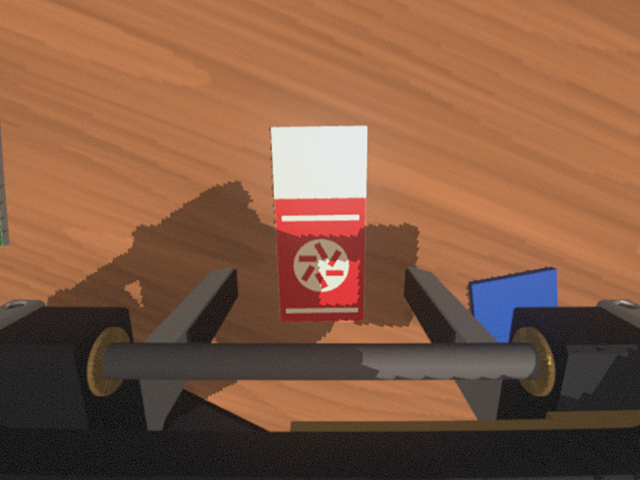

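The whole card shows at (270-367, 125-320). It measures 119.9x54.2 mm, which matches, with its centre at (0.5542, -0.3356) and heading 0.368. I'll lower and grip.

{"fn": "step_arm", "kwargs": {
  "plan": [
    {"dx": 0,"dy": -0.011,"dz": 0.12,"rx": 0,"ry": 0,"rz": -0.0089,"claw": 0},
    {"dx": 0,"dy": 0,"dz": 0.119,"rx": 0,"ry": 0,"rz": 0,"claw": 0},
    {"dx": 0,"dy": 0,"dz": 0,"rx": 0,"ry": 0,"rz": 0,"claw": 0},
    {"dx": 0,"dy": 0,"dz": 0,"rx": 0,"ry": 0,"rz": 0,"claw": 1},
    {"dx": 0,"dy": 0,"dz": 0,"rx": 0,"ry": 0,"rz": 0,"claw": 1},
    {"dx": 0,"dy": 0,"dz": 0,"rx": 0,"ry": 0,"rz": 0,"claw": 1},
    {"dx": 0,"dy": 0,"dz": 0,"rx": 0,"ry": 0,"rz": 0,"claw": 1},
    {"dx": 0,"dy": 0,"dz": 0,"rx": 0,"ry": 0,"rz": 0,"claw": 1}
  ],
  "grip_force": 25
}}

```text
time_s: 3.25
ee_pos: [0.5314, -0.344, 0.0186]
eef_rot: [-3.142, 0.0, 0.369]
force: [-0.3, -0.3, -0.3]
grip_width: 0.0573
grip_force: 0.0
```

{"fn": "step_arm", "kwargs": {
  "plan": [
    {"dx": 0,"dy": 0,"dz": 0,"rx": 0,"ry": 0,"rz": 0,"claw": 1},
    {"dx": 0,"dy": 0,"dz": 0,"rx": 0,"ry": 0,"rz": 0,"claw": 1},
    {"dx": 0,"dy": 0,"dz": 0,"rx": 0,"ry": 0,"rz": 0,"claw": 1},
    {"dx": 0,"dy": 0,"dz": -0.15,"rx": 0,"ry": 0,"rz": 0,"claw": 1},
    {"dx": 0,"dy": 0,"dz": -0.4,"rx": 0,"ry": 0,"rz": 0,"claw": 1},
    {"dx": 0,"dy": 0,"dz": -0.35,"rx": 0,"ry": 0,"rz": 0,"claw": 1},
    {"dx": 0,"dy": 0,"dz": 0,"rx": 0,"ry": 0,"rz": 0,"claw": 1},
    {"dx": 0,"dy": 0,"dz": 0,"rx": 0,"ry": 0,"rz": 0,"claw": 1}
  ]
}}

```text
time_s: 4.05
ee_pos: [0.5317, -0.3441, 0.1099]
eef_rot: [3.14, -0.001, 0.369]
force: [-0.3, -0.6, -1.6]
grip_width: 0.0531
grip_force: 25.0
```

```bash
python3 - <<'E'
from h import *
o,p=wrist("w4")
r,g,b=[p["img"][...,i].astype(int) for i in range(3)]
M=(((r>110)&(g<90)&(b<95)&(r-g>80))|((g>190)&(b>170))).astype(np.uint8)
M=cv2.morphologyEx(M,cv2.MORPH_CLOSE,np.ones((5,5)))
z=o["ee_pos"][2]-.0185+.005
print(z,rect(p,M,z))
c,s=np.cos(o["eef_rot"][2]),np.sin(o["eef_rot"][2])
X=[[o["ee_pos"][0]+c*a-s*d,o["ee_pos"][1]+s*a+c*d,z] for a in(-.035,.085) for d in (-.027,.027)]
print(ray_px(p,X).round())
m=M>0; m=cv2.erode(M,np.ones((9,9)))>0; v,u=np.nonzero(m); zz=p["z_map"][v,u]; k=zz>0
P=np.c_[(u-p["cx"])/p["fx"]*zz,(v-p["cy"])/p["fy"]*zz,zz][k]; P=(P-p["t"])@p["R"]; P=P[np.abs(P[:,2]-z)<.03]
A=np.c_[P[:,0]*c+P[:,1]*s,-P[:,0]*s+P[:,1]*c,np.ones(len(P))]; print("plane slopes along,across",np.linalg.lstsq(A,P[:,2],rcond=None)[0],P[:,2].mean())
E
```

```text
4.05 [ 0.53167459 -0.34414911  0.10989618] [ 3.13992535e+00 -1.04772892e-03  3.69046344e-01] [-0.31535587 -0.64446873 -1.56316644] 0.05305978720880623
0.09639617989866552 (array([ 0.55414679, -0.33451074]), array([0.12027525, 0.0541864 ]), np.float32(0.35958531), array([ 0.56384435, -0.33088798]), 18819)
[[369. 341.]
 [276. 341.]
 [378. 123.]
 [269. 123.]]
plane slopes along,across [-0.00070853 -0.00124137  0.0967327 ] 0.09707437246892908
```

View pics/w4.png

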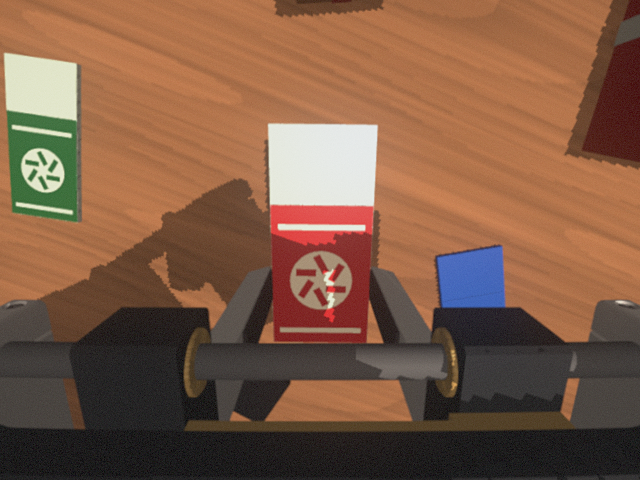

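The card is held level and square, 24.5 mm ahead of the TCP and about 1 mm off sideways. I'll swing over to a viewpoint short of the board.

{"fn": "step_arm", "kwargs": {
  "plan": [
    {"dx": 0,"dy": 0,"dz": -0.4,"rx": 0,"ry": 0,"rz": 0.0855,"claw": 1},
    {"dx": 0,"dy": 0,"dz": -0.4,"rx": 0,"ry": 0,"rz": 0.0855,"claw": 1},
    {"dx": 0,"dy": 0,"dz": -0.4,"rx": 0,"ry": 0,"rz": 0.0855,"claw": 1},
    {"dx": -0.09,"dy": -0.4,"dz": -0.2,"rx": 0,"ry": 0,"rz": 0,"claw": 1},
    {"dx": -0.09,"dy": -0.4,"dz": 0,"rx": 0,"ry": 0,"rz": 0,"claw": 1},
    {"dx": -0.09,"dy": -0.4,"dz": 0,"rx": 0,"ry": 0,"rz": 0,"claw": 1},
    {"dx": -0.09,"dy": -0.4,"dz": 0,"rx": 0,"ry": 0,"rz": 0,"claw": 1},
    {"dx": -0.09,"dy": -0.4,"dz": 0,"rx": 0,"ry": 0,"rz": 0,"claw": 1},
    {"dx": -0.09,"dy": -0.4,"dz": 0,"rx": 0,"ry": 0,"rz": 0,"claw": 1},
    {"dx": -0.09,"dy": -0.4,"dz": 0,"rx": 0,"ry": 0,"rz": 0,"claw": 1}
  ]
}}

```text
time_s: 5.1
ee_pos: [0.477, -0.0605, 0.2475]
eef_rot: [-3.141, 0.002, -0.034]
force: [1.0, 0.3, -0.7]
grip_width: 0.053
grip_force: 25.0
```

{"fn": "step_arm", "kwargs": {
  "plan": [
    {"dx": -0.09,"dy": -0.4,"dz": 0,"rx": 0,"ry": 0,"rz": 0,"claw": 1},
    {"dx": -0.09,"dy": -0.4,"dz": 0,"rx": 0,"ry": 0,"rz": 0,"claw": 1},
    {"dx": -0.09,"dy": -0.4,"dz": 0,"rx": 0,"ry": 0,"rz": 0,"claw": 1},
    {"dx": -0.09,"dy": -0.4,"dz": 0,"rx": 0,"ry": 0,"rz": 0,"claw": 1},
    {"dx": -0.09,"dy": -0.4,"dz": 0,"rx": 0,"ry": 0,"rz": 0,"claw": 1},
    {"dx": -0.05,"dy": -0.35,"dz": 0,"rx": 0,"ry": 0,"rz": 0,"claw": 1},
    {"dx": 0,"dy": 0,"dz": 0,"rx": 0,"ry": 0,"rz": 0,"claw": 1},
    {"dx": 0,"dy": 0,"dz": 0,"rx": 0,"ry": 0,"rz": 0,"claw": 1},
    {"dx": 0,"dy": 0,"dz": 0,"rx": 0,"ry": 0,"rz": 0,"claw": 1}
  ]
}}

```text
time_s: 6.0
ee_pos: [0.436, 0.1737, 0.248]
eef_rot: [3.141, 0.001, -0.035]
force: [-0.8, -0.6, -1.1]
grip_width: 0.0532
grip_force: 25.0
```

```bash
python3 - <<'E'
from h import *
o,p=wrist("w5")
c,s=np.cos(-.034),np.sin(-.034)
X=[[.633+c*a-s*d,.168+s*a+c*d,.015] for a in(-.095,.095) for d in (-.055,.055)]
print(ray_px(p,X).round())
E
```

```text
6.0 [0.43597551 0.17369921 0.24801893] [ 3.14104793e+00  1.01562086e-03 -3.46254797e-02] [-0.81845378 -0.55175971 -1.06877081] 0.05316547924707723
[[370. 124.]
 [271. 124.]
 [376. -76.]
 [265. -76.]]
```

View pics/w5.png

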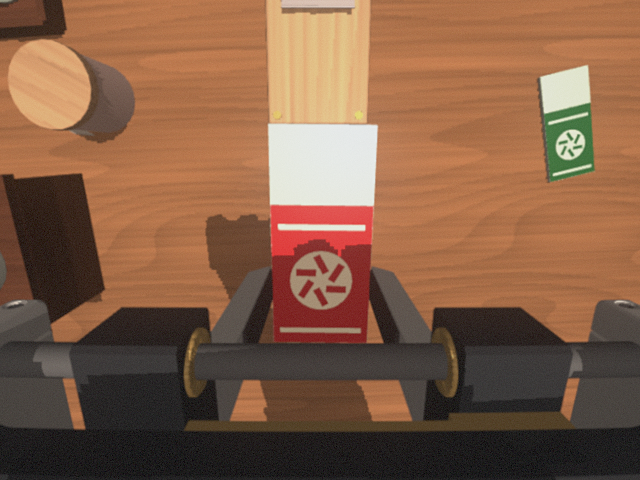

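The board's side edges show at columns ~268 and ~370, and the lip's front edge at row ~8. The candle, at (50,90), is well clear on the left. I'll fit the edges.

```bash
python3 - <<'E'
from h import *
p=np.load("pics/w5.npy",allow_pickle=True).item()
hsv=cv2.cvtColor(p["img"],cv2.COLOR_RGB2HSV); g=cv2.GaussianBlur(p["img"][...,2]+0.0,(3,3),0)
gr=p["img"][...,1].astype(float)
L=[];R=[]
for v in range(15,115,3):
    d=np.convolve(gr[v],[1,1,1,0,-1,-1,-1],"same")
    a=np.argmax(d[255:285])+255; b=np.argmin(d[355:385])+355
    L.append([a,v]);R.append([b,v])
f=[]
for q in (L,R):
    w=plane(p,q,.015)[:,:2]
    for _ in range(3):
        k=np.polyfit(w[:,0],w[:,1],1); r=w[:,1]-np.polyval(k,w[:,0]); w=w[abs(r)<max(2*r.std(),3e-4)]
    f.append(k); print(np.arctan(k[0]),np.polyval(k,.633),r.std(),len(w))
print("width",f[0]@[.633,1]-f[1]@[.633,1],"mid@.633",(f[0]+f[1])@[.633,1]/2)
col=gr[:40,318]; print(col[:20]); print("lip row8",plane(p,[[318,8.5]],.025))
E
```

```text
-0.04043312034031459 0.2242021588712655 0.00029354486979487227 34
-0.04088515003095658 0.11697614494048614 0.0003276709736099553 34
width 0.10722601393077935 mid@.633 0.17058915190587584
[193. 197. 192. 194. 191. 186. 196. 150. 108. 107. 107. 102. 114. 144.
 178. 185. 179. 184. 177. 182.]
lip row8 [[0.64872379 0.17001629 0.025     ]]
```

Yaw refines to -0.040, with the centre line at y=0.1706 for x=0.633. I'll descend to just above the deck with the cream edge about 13 mm short of the lip.

{"fn": "step_arm", "kwargs": {
  "plan": [
    {"dx": 0.233,"dy": -0.032,"dz": 0.1,"rx": 0,"ry": 0,"rz": 0.0038,"claw": 1},
    {"dx": 0.233,"dy": 0,"dz": 0.3,"rx": 0,"ry": 0,"rz": 0,"claw": 1},
    {"dx": 0.233,"dy": 0,"dz": 0.3,"rx": 0,"ry": 0,"rz": 0,"claw": 1},
    {"dx": 0.233,"dy": 0,"dz": 0.3,"rx": 0,"ry": 0,"rz": 0,"claw": 1},
    {"dx": 0.233,"dy": 0,"dz": 0.3,"rx": 0,"ry": 0,"rz": 0,"claw": 1},
    {"dx": 0,"dy": 0,"dz": 0.3,"rx": 0,"ry": 0,"rz": 0,"claw": 1},
    {"dx": 0,"dy": 0,"dz": 0.3,"rx": 0,"ry": 0,"rz": 0,"claw": 1},
    {"dx": 0,"dy": 0,"dz": 0.2,"rx": 0,"ry": 0,"rz": 0,"claw": 1},
    {"dx": 0,"dy": 0,"dz": 0,"rx": 0,"ry": 0,"rz": 0,"claw": 1},
    {"dx": 0,"dy": 0,"dz": 0,"rx": 0,"ry": 0,"rz": 0,"claw": 1}
  ]
}}

```text
time_s: 7.05
ee_pos: [0.5529, 0.1725, 0.0391]
eef_rot: [-3.142, -0.0, -0.041]
force: [-0.1, 0.4, 1.2]
grip_width: 0.0535
grip_force: 25.0
```

```bash
cat > m.py <<'E'
import sys
from h import *
o,p=wrist(sys.argv[1])
x,y,z=o["ee_pos"]; th=o["eef_rot"][2]
print("rel yaw",th+.0405,"TCP board",(x-.632)*np.cos(.0405)-(y-.1706)*np.sin(.0405),(x-.632)*np.sin(.0405)+(y-.1706)*np.cos(.0405))
r,g,b=[p["img"][...,i].astype(int) for i in range(3)]
red=((r>100)&(r-g>80)&(g<80)).astype(np.uint8)
red=cv2.morphologyEx(red,cv2.MORPH_CLOSE,np.ones((9,9)))
C,S,a,_,n=rect(p,red,z-.0135); print("red part",C,S,a,n)
E
python3 m.py w6
```

```text
7.05 [0.55285263 0.17252866 0.03911671] [-3.14158234e+00 -6.97694466e-05 -4.09197539e-02] [-0.10152371  0.41896112  1.18359198] 0.05345647970121349
rel yaw -0.0004197538773566892 TCP board -0.07916056115578907 -0.001277512225297639
red part [0.55624579 0.1735247 ] [0.05357835 0.07903148] -0.055839244 10844
```

View pics/w6.png

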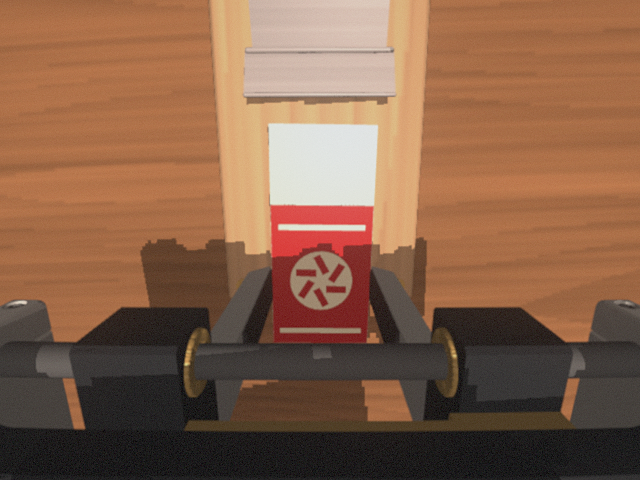

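The card at columns 270-378 sits centred ahead of the clip at 244-396, with the cream edge short of the lip at row 95. I'll lower it onto the deck and start sliding.

{"fn": "step_arm", "kwargs": {
  "plan": [
    {"dx": 0,"dy": 0,"dz": 0.03,"rx": 0,"ry": 0,"rz": -0.005,"claw": 1},
    {"dx": 0,"dy": 0,"dz": 0.023,"rx": 0,"ry": 0,"rz": 0,"claw": 1},
    {"dx": 0,"dy": 0,"dz": 0,"rx": 0,"ry": 0,"rz": 0,"claw": 1},
    {"dx": 0.07,"dy": 0,"dz": 0,"rx": 0,"ry": 0,"rz": 0,"claw": 1},
    {"dx": 0.07,"dy": 0,"dz": 0,"rx": 0,"ry": 0,"rz": 0,"claw": 1},
    {"dx": 0.06,"dy": 0,"dz": 0,"rx": 0,"ry": 0,"rz": 0,"claw": 1},
    {"dx": 0,"dy": 0,"dz": 0,"rx": 0,"ry": 0,"rz": 0,"claw": 1},
    {"dx": 0,"dy": 0,"dz": 0,"rx": 0,"ry": 0,"rz": 0,"claw": 1}
  ]
}}

```text
time_s: 7.9
ee_pos: [0.573, 0.1726, 0.0335]
eef_rot: [-3.141, -0.001, -0.032]
force: [0.9, -0.9, 2.3]
grip_width: 0.0537
grip_force: 25.0
```

{"fn": "step_arm", "kwargs": {
  "plan": [
    {"dx": 0.05,"dy": 0,"dz": 0,"rx": 0,"ry": 0,"rz": 0,"claw": 1},
    {"dx": 0.05,"dy": 0,"dz": 0,"rx": 0,"ry": 0,"rz": 0,"claw": 1},
    {"dx": 0.05,"dy": 0,"dz": 0,"rx": 0,"ry": 0,"rz": 0,"claw": 1},
    {"dx": 0.05,"dy": 0,"dz": 0,"rx": 0,"ry": 0,"rz": 0,"claw": 1},
    {"dx": 0.05,"dy": 0,"dz": 0,"rx": 0,"ry": 0,"rz": 0,"claw": 1},
    {"dx": 0,"dy": 0,"dz": 0,"rx": 0,"ry": 0,"rz": 0,"claw": 1}
  ]
}}

```text
time_s: 8.5
ee_pos: [0.5975, 0.1718, 0.0334]
eef_rot: [3.141, 0.001, -0.032]
force: [-0.5, 0.4, 4.8]
grip_width: 0.0532
grip_force: 25.0
```

```bash
python3 m.py w7
```

```text
8.5 [0.59747058 0.171845   0.03343385] [ 3.14147258e+00  5.55556971e-04 -3.19085316e-02] [-0.53960408  0.42232064  4.75034345] 0.05319524761566665
rel yaw 0.008591468402848766 TCP board -0.03455151730678467 -0.00015407804107647098
red part [0.60082977 0.17274066] [0.05335041 0.07902752] -0.04710743 10914
```

View pics/w7.png

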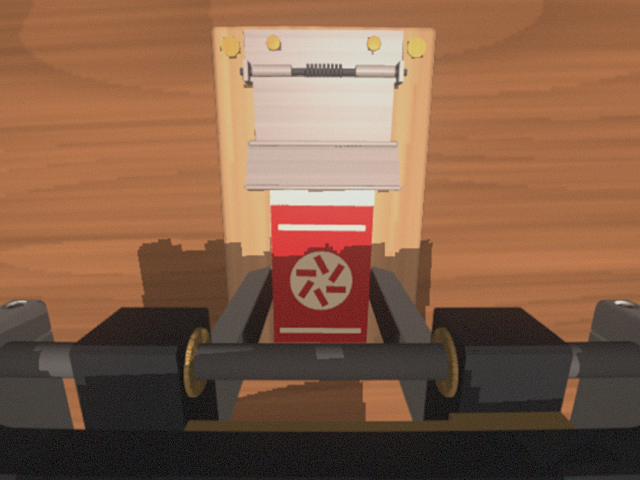

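The cream end is under the lip (edge at row 188), the clip has ridden up and the card hasn't slipped in the grip. I'll carry on to the stop and watch the force.

{"fn": "step_arm", "kwargs": {
  "plan": [
    {"dx": 0.04,"dy": 0,"dz": 0,"rx": 0,"ry": 0,"rz": 0,"claw": 1},
    {"dx": 0.04,"dy": 0,"dz": 0,"rx": 0,"ry": 0,"rz": 0,"claw": 1},
    {"dx": 0.04,"dy": 0,"dz": 0,"rx": 0,"ry": 0,"rz": 0,"claw": 1},
    {"dx": 0.03,"dy": 0,"dz": 0,"rx": 0,"ry": 0,"rz": 0,"claw": 1},
    {"dx": 0,"dy": 0,"dz": 0,"rx": 0,"ry": 0,"rz": 0,"claw": 1}
  ]
}}

```text
time_s: 9.05
ee_pos: [0.6123, 0.1714, 0.0334]
eef_rot: [3.141, 0.001, -0.032]
force: [-1.9, -0.4, 6.0]
grip_width: 0.0535
grip_force: 25.0
```

{"fn": "step_arm", "kwargs": {
  "plan": [
    {"dx": 0.015,"dy": 0,"dz": 0,"rx": 0,"ry": 0,"rz": 0,"claw": 1},
    {"dx": 0,"dy": 0,"dz": 0,"rx": 0,"ry": 0,"rz": 0,"claw": 1}
  ]
}}

```text
time_s: 9.25
ee_pos: [0.6135, 0.1713, 0.0334]
eef_rot: [3.141, 0.001, -0.032]
force: [-3.3, 0.6, 6.8]
grip_width: 0.0536
grip_force: 25.0
```

{"fn": "step_arm", "kwargs": {
  "plan": [
    {"dx": 0.015,"dy": 0,"dz": 0,"rx": 0,"ry": 0,"rz": 0,"claw": 1},
    {"dx": 0,"dy": 0,"dz": 0,"rx": 0,"ry": 0,"rz": 0,"claw": 1}
  ]
}}

```text
time_s: 9.45
ee_pos: [0.615, 0.1713, 0.0334]
eef_rot: [3.141, 0.001, -0.032]
force: [-4.2, 0.9, 6.8]
grip_width: 0.0529
grip_force: 25.0
```

{"fn": "step_arm", "kwargs": {
  "plan": [
    {"dx": 0.015,"dy": 0,"dz": 0,"rx": 0,"ry": 0,"rz": 0,"claw": 1},
    {"dx": 0,"dy": 0,"dz": 0,"rx": 0,"ry": 0,"rz": 0,"claw": 1}
  ]
}}

```text
time_s: 9.65
ee_pos: [0.6165, 0.1712, 0.0334]
eef_rot: [3.141, 0.001, -0.032]
force: [-5.0, -0.4, 7.0]
grip_width: 0.0532
grip_force: 25.0
```

{"fn": "step_arm", "kwargs": {
  "plan": [
    {"dx": 0.015,"dy": 0,"dz": 0,"rx": 0,"ry": 0,"rz": 0,"claw": 1},
    {"dx": 0,"dy": 0,"dz": 0,"rx": 0,"ry": 0,"rz": 0,"claw": 1}
  ]
}}

```text
time_s: 9.85
ee_pos: [0.6168, 0.1712, 0.0333]
eef_rot: [3.141, 0.005, -0.032]
force: [-13.7, -0.3, 12.6]
grip_width: 0.0532
grip_force: 25.0
```

```bash
python3 m.py w8
```

```text
9.85 [0.61683731 0.17121649 0.03329546] [ 3.14081671  0.00453024 -0.03159601] [-13.66090636  -0.28690793  12.58739767] 0.05316528582404752
rel yaw 0.008903993945032183 TCP board -0.015175219977632586 2.061014636583645e-06
red part [0.61366144 0.17247801] [0.05320802 0.06628513] -0.043064285 8426
```

The force jumped from 5 to 13.7 N at board x -15 mm, just where the stop was expected, so the card is home. I'll ease the push, then release.

{"fn": "step_arm", "kwargs": {
  "plan": [
    {"dx": -0.007,"dy": 0,"dz": 0,"rx": 0,"ry": 0,"rz": 0,"claw": 1},
    {"dx": 0,"dy": 0,"dz": 0,"rx": 0,"ry": 0,"rz": 0,"claw": 0.2},
    {"dx": 0,"dy": 0,"dz": 0,"rx": 0,"ry": 0,"rz": 0,"claw": 0.2},
    {"dx": 0,"dy": 0,"dz": 0,"rx": 0,"ry": 0,"rz": 0,"claw": 0.2},
    {"dx": 0,"dy": 0,"dz": 0,"rx": 0,"ry": 0,"rz": 0,"claw": 0.2},
    {"dx": 0,"dy": 0,"dz": 0,"rx": 0,"ry": 0,"rz": 0,"claw": 0.2}
  ]
}}

```text
time_s: 10.5
ee_pos: [0.6178, 0.1711, 0.0331]
eef_rot: [3.142, 0.0, -0.032]
force: [-0.3, 0.1, -0.7]
grip_width: 0.0753
grip_force: 0.0
```

{"fn": "step_arm", "kwargs": {
  "plan": [
    {"dx": 0,"dy": 0,"dz": -0.1,"rx": 0,"ry": 0,"rz": 0,"claw": 0.2},
    {"dx": 0,"dy": 0,"dz": -0.3,"rx": 0,"ry": 0,"rz": 0,"claw": 0.2},
    {"dx": -0.3,"dy": 0,"dz": -0.4,"rx": 0,"ry": 0,"rz": 0,"claw": 0.2},
    {"dx": -0.4,"dy": 0,"dz": -0.4,"rx": 0,"ry": 0,"rz": 0,"claw": 0.2},
    {"dx": -0.4,"dy": 0,"dz": -0.4,"rx": 0,"ry": 0,"rz": 0,"claw": 0.2},
    {"dx": -0.3,"dy": 0,"dz": -0.3,"rx": 0,"ry": 0,"rz": 0,"claw": 0.2},
    {"dx": 0,"dy": 0,"dz": 0,"rx": 0,"ry": 0,"rz": 0,"claw": 0.2},
    {"dx": 0,"dy": 0,"dz": 0,"rx": 0,"ry": 0,"rz": 0,"claw": 0.2}
  ]
}}

```text
time_s: 11.3
ee_pos: [0.4872, 0.1755, 0.2152]
eef_rot: [-3.141, -0.002, -0.032]
force: [0.7, 1.0, -0.6]
grip_width: 0.0754
grip_force: 0.0
```

```bash
cat > f.py <<'E'
from h import *
o,p=wrist("w9")
r,g,b=[p["img"][...,i].astype(int) for i in range(3)]
red=((r>110)&(r-g>80)&(g<80)).astype(np.uint8); red[:, :200]=0; red[:,450:]=0
red=cv2.morphologyEx(red,cv2.MORPH_CLOSE,np.ones((9,9)))
C,S,a,_,n=rect(p,red,.020); d=C-[.632,.1706]; c,s=np.cos(.0405),np.sin(.0405)
print("red ctr board",d[0]*c-d[1]*s,d[0]*s+d[1]*c,"expect x",68-60-20,"size",S,"relyaw",a+.0405)
E
python3 f.py
```

```text
11.3 [0.48720086 0.17547389 0.21518974] [-3.14085354e+00 -2.30605134e-03 -3.16667559e-02] [ 0.71507841  0.99679457 -0.57853868] 0.0753697552556246
red ctr board -0.014342966931428652 0.012835164721564934 expect x -12 size [0.03384044 0.01812336] relyaw 0.5642691
```

View pics/w9.png

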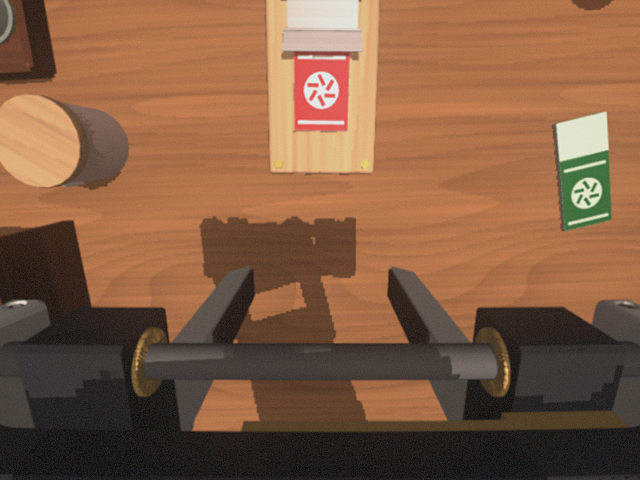

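The red card lies flat on the board between rows 53 and 131, centred under the clip. I'll check the distance from its rear edge to the board end, which should be 43 mm.

```bash
python3 - <<'E'
from h import *
p=np.load("pics/w9.npy",allow_pickle=True).item()
r,g,b=[p["img"][...,i].astype(int) for i in range(3)]
M=np.zeros(r.shape,np.uint8); q=(slice(56,150),slice(280,365)); M[q]=((b[q]<110)&(g[q]<95)&(r[q]>140))
M=cv2.morphologyEx(M,cv2.MORPH_CLOSE,np.ones((7,7))); C,S,a,_,n=rect(p,M,.020)
print(C,S,a+.0405)
G=g.astype(float)
for u in (308,321,335):
    e=G[140:190,u]; row=140+np.argmax(-np.convolve(e,[1,1,1,0,-1,-1,-1],"same")[4:-4]*-1)+4
    k=np.convolve(e,[1,1,1,0,-1,-1,-1],"same"); row=140+4+np.argmin(k[4:-4])
    rr=np.nonzero(M[:,u])[0].max()+.5
    A=plane(p,[[u,rr]],.020)[0]; B=plane(p,[[u,row]],.015)[0]; print(row,rr,(A-B)[:2], "lat",(A[0]-.632)*.0405+A[1]-.1706)
E
```

```text
[0.61550287 0.17243367] [0.05212133 0.06771207] 0.0066980794
171 128.5 [ 0.04236985 -0.00191055] lat 0.013935769707215634
172 129.5 [ 0.04245207 -0.00135646] lat 0.000806201011147395
172 129.5 [ 0.04247061 -0.00075672] lat -0.013331988228858366
```

```bash
python3 -c "
from station import hand_in; print(hand_in())"
```

```text
the job is handed in; nothing more can be done
None
```

The red card is in and the job is handed in (no verdict came back): the card lies flat, face up and cream end first under the clip, about 1 mm from fully home, centred within about 1 mm and square within 0.01 rad, with the gripper clear of it.

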